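# Feel along the pattern board's sprung guide rail

## Robot

A 6-joint arm with a two-finger parallel gripper is mounted at the origin on the work surface. World frame = base frame: x ahead of the robot, y to its left, z up, the work surface at z = 0. Lengths are in m, angles in rad, forces in N, time in s.
With the tool pointing down it reaches from about 0.35 to 0.85 m from the base axis. Payload 8.1 kg.
Tool frame: the origin (TCP) lies midway between the tips of the shut fingers; the grasp point (between the pads) lies 19 mm behind it; z points along the fingers, y is the line along which they close (so a half turn about z gives the same grasp; the last joint's range is limited). The gripper opens to 93 mm and grips with 3 to 60 N. Pads are 15 mm wide; open, the fingers measure 128 mm over their backs; the gripper's body (75 mm by 188 mm) begins 65 mm behind the grasp point.
Start: joints at [1.265, 0.13, 1.488, -0, 1.523, -0.085], TCP at [0.131, 0.585, 0.219] pointing down, gripper open.
Joint ranges: [-2.96, 2.96], [-0.89, 2.26], [0.02, 2.5], [-1.34, 4.48], [0, 2.73], [-2.66, 2.66]. Speed limits (rad/s): [2.39, 2.39, 2.79, 3.14, 3.14, 3.14].

## Interface

Orientations are given as [roll, pitch, yaw] about the fixed x, y, z axes, in that order (R = Rz(yaw) Ry(pitch) Rx(roll)).
In Python, from bench import monitor, optics, sign_off gives the robot as it stands. The module is installed in compiled form; this text tells all that it offers.
- The arm moves only by the shell command python3 -m crank 'ROWS' [OPENING] [FORCE]. ROWS is JSON, a list of rows, each a list of 6 numbers: the shift along the tool's x, y, z as a fraction of full scale, then the turn, a rotation vector about the tool's x, y, z as a fraction of full scale. In form: [[dx, dy, dz, wx, wy, wz], ...]. A call has 1 to 12 rows; each row is the pose to reach, as a shift and turn from the pose commanded when the call began, along the tool's axes at that moment; what a row does not reach only later rows make up. Full scale, the value 1, is 0.4 m for a shift and 90 degrees for a turn. A row lasts 1/10 s, in which the tool goes at most 50 mm and 8.59 degrees, less where a joint would pass 70% of its speed; a pose out of reach is approached as far as the arm can. A call with a number of a shift or a turn outside -1 to 1 is refused whole. A call with a gripper value outside its range is refused whole. OPENING is the opening, from 0 (shut) to 1 (fully open), set as the call begins (- or left out, the last holds). The fingers move at their own pace and stop on an object; FORCE is the grip in N (left out, the last holds). Time passes only in rows, so rows that repeat a pose let the fingers close. It gives the time, the measured TCP pose, the force, the opening and the grip force at its end, in the units of the state.
- monitor.sense(): the state, without advancing time (a new reading comes with each control period).
- optics.capture(name): name is "scene" or "top"; returns the picture (480x640x3 uint8, blue, green, red); there is no depth.
- optics.camera_info(name): a dict with "vertical_fov" (degrees; the focal length in pixels is half the picture's height over the tangent of half this angle, whatever the lens; pixels are square), "cx", "cy" (the principal point, pixels), "xyz" and "attitude" of the camera in the world. Camera axes: x right, y up, looking along -z (the intrinsics and any distortion apply to the point x, -y, -z); pixel columns grow to the right and rows downward; lengths in m; the calibration is good to about 2 mm. A picture is of the moment at which its call begins. camera_info takes no time and is no camera call.
- sign_off(): hands the job in; it is judged then, once.
The state is a dict: "clock": time; "joint_positions": joint angles; "joint_velocities": joint speeds; "effort": joint torques, N m; "ee_pos": TCP position; "eef_rot": TCP orientation; "wrist_force": force on the tool from outside, world axes, zero at the start; "wrist_torque": the same for the moment, N m; "opening": finger opening in m; "finger_force": force on a finger pad.
Only numpy, scipy, OpenCV 4.12 (cv2) and the standard library are available. Lean on these libraries where they do the work, as an engineer would, in place of code of your own. Each camera call takes 0.05 s, during which the arm holds its last target. There are 200 camera calls.

## Task

Check that the wavy sprung rail on the pattern board runs free: touch down on its end by the round weight and run your fingertips along the whole rail to its end by the square weight in one unbroken stroke, pressing so lightly that the rail stays a little down all the way but never reaches its stop. Then lift off so that it springs back; before and after the stroke keep the fingers well clear of the stretch between the ends. Do not shift or lift the board, the two weights, the spool or the tin.

Things in the scene. Friction and masses are not known exactly. Their poses are not given: they have to be found in the camera images.
- board: Plywood pattern board, loose on the table, 180 (x) by 420 (y) by 18 mm thick, 2 kg. Origin at the centre of its underside; z up, y along its length. It carries the sprung rail along its middle.
- rail (a joint): How far the wavy rail is pressed down, m: 0 at rest, 0.010 at its stop. A rigid round aluminium bar 12 mm thick, sprung level on pins, its top 41 mm above the table; it sinks and rises straight, as a whole, wherever pressed. Moves from about 1 N, 2.5 N half way (5 mm), 4 N at its stop, springs back when let go.
- rail_p0 (a point): Point 0 of 7 on the top of the rail's centre line, at x -20, y -120, z 41 mm in the board's frame with the rail at rest; it sinks with the rail. One end of the rail.
- rail_p1 (a point): Point 1 of 7 on the top of the rail's centre line, at x 20, y -80, z 41 mm in the board's frame with the rail at rest; it sinks with the rail. Between neighbouring points the rail follows a smooth curve (cubic spline of x over y through all 7).
- rail_p2 (a point): Point 2 of 7 on the top of the rail's centre line, at x 30, y -40, z 41 mm in the board's frame with the rail at rest; it sinks with the rail. Between neighbouring points the rail follows a smooth curve (cubic spline of x over y through all 7).
- rail_p3 (a point): Point 3 of 7 on the top of the rail's centre line, at x -5, y 0, z 41 mm in the board's frame with the rail at rest; it sinks with the rail. Between neighbouring points the rail follows a smooth curve (cubic spline of x over y through all 7).
- rail_p4 (a point): Point 4 of 7 on the top of the rail's centre line, at x -35, y 40, z 41 mm in the board's frame with the rail at rest; it sinks with the rail. Between neighbouring points the rail follows a smooth curve (cubic spline of x over y through all 7).
- rail_p5 (a point): Point 5 of 7 on the top of the rail's centre line, at x -10, y 80, z 41 mm in the board's frame with the rail at rest; it sinks with the rail. Between neighbouring points the rail follows a smooth curve (cubic spline of x over y through all 7).
- rail_p6 (a point): Point 6 of 7 on the top of the rail's centre line, at x 30, y 120, z 41 mm in the board's frame with the rail at rest; it sinks with the rail. The other end of the rail.
- round_weight: Round steel pattern weight, loose, 32 mm across, 20 mm high, standing on the board 50 to 80 mm past one end of the rail (which end varies). Origin at the centre of its underside.
- square_weight: Square steel pattern weight, loose, 32 by 32 mm, 20 mm high, standing on the board 50 to 80 mm past the other end of the rail. Origin at the centre of its underside.
- spool: Thread spool, loose, upright on the table past the far long side of the board, 40 mm across, 52 mm high. Origin at the centre of its underside.
- tin: Small closed metal tin, loose, upright on the table on the robot's side of the board, 52 mm across, 40 mm high. Origin at the centre of its underside.
Mind the look-alikes: they are no part of the job. What is shaped like the square_weight but purple is not meant.

How it is judged:
On the way, in this order (a step that is already met when the one before it is completed fails the run):
1. the rail is pressed at its end by the round weight (((horizontal distance between round_weight and rail_p0 below 0.15 m and horizontal distance between the grasp point and rail_p0 below 0.018 m) or (horizontal distance between square_weight and rail_p0 below 0.15 m and horizontal distance between the grasp point and rail_p6 below 0.018 m)) and value of joint rail above 0.0008 m and z of the grasp point in the frame of board below 0.08 m).
2. the pressing fingertip passes point 1 of 5 along the rail (((horizontal distance between round_weight and rail_p0 below 0.15 m and horizontal distance between the grasp point and rail_p1 below 0.018 m) or (horizontal distance between square_weight and rail_p0 below 0.15 m and horizontal distance between the grasp point and rail_p5 below 0.018 m)) and value of joint rail above 0.0008 m and z of the grasp point in the frame of board below 0.08 m).
3. the pressing fingertip passes point 2 of 5 along the rail (((horizontal distance between round_weight and rail_p0 below 0.15 m and horizontal distance between the grasp point and rail_p2 below 0.018 m) or (horizontal distance between square_weight and rail_p0 below 0.15 m and horizontal distance between the grasp point and rail_p4 below 0.018 m)) and value of joint rail above 0.0008 m and z of the grasp point in the frame of board below 0.08 m).
4. the pressing fingertip passes point 3 of 5 along the rail (((horizontal distance between round_weight and rail_p0 below 0.15 m and horizontal distance between the grasp point and rail_p3 below 0.018 m) or (horizontal distance between square_weight and rail_p0 below 0.15 m and horizontal distance between the grasp point and rail_p3 below 0.018 m)) and value of joint rail above 0.0008 m and z of the grasp point in the frame of board below 0.08 m).
5. the pressing fingertip passes point 4 of 5 along the rail (((horizontal distance between round_weight and rail_p0 below 0.15 m and horizontal distance between the grasp point and rail_p4 below 0.018 m) or (horizontal distance between square_weight and rail_p0 below 0.15 m and horizontal distance between the grasp point and rail_p2 below 0.018 m)) and value of joint rail above 0.0008 m and z of the grasp point in the frame of board below 0.08 m).
6. the pressing fingertip passes point 5 of 5 along the rail (((horizontal distance between round_weight and rail_p0 below 0.15 m and horizontal distance between the grasp point and rail_p5 below 0.018 m) or (horizontal distance between square_weight and rail_p0 below 0.15 m and horizontal distance between the grasp point and rail_p1 below 0.018 m)) and value of joint rail above 0.0008 m and z of the grasp point in the frame of board below 0.08 m).
7. the pressing fingertip reaches the rail's end by the square weight (((horizontal distance between round_weight and rail_p0 below 0.15 m and horizontal distance between the grasp point and rail_p6 below 0.018 m) or (horizontal distance between square_weight and rail_p0 below 0.15 m and horizontal distance between the grasp point and rail_p0 below 0.018 m)) and value of joint rail above 0.0008 m and z of the grasp point in the frame of board below 0.08 m).
At the end, for the whole second after the job is handed in: The rail has sprung back (less than 0.8 mm down), and the board, both weights, the spool and the tin stand upright, at rest, within 15 mm of where they began (value of joint rail below 0.0008 m and distance of each of board, round_weight, square_weight, spool, tin from where it was at the start of the episode below 0.015 m and angle between board's own z axis and vertical below 0.05 rad and angle between each of round_weight, square_weight, spool, tin's own z axis and vertical below 0.1 rad and linear speed of each of round_weight, square_weight, spool, tin below 0.02 m/s); the robot touches nothing.
It fails at once if the rail is pressed to its stop (more than 9.5 mm down) (value of joint rail above 0.0095 m).
It fails at once if fingertips low over the rail between its ends (within about 16 mm of it) while it is not pressed: stroke broken or begun wrongly (value of joint rail below 0.0004 m and z of the grasp point in the frame of board below 0.076 m and x of the grasp point in the frame of board between -0.06 and 0.06 m and y of the grasp point in the frame of board between -0.09 and 0.09 m).
It fails at once if the board is shifted or lifted by more than 15 mm (distance of board from where it was at the start of the episode above 0.015 m).
It fails at once if a weight, the spool or the tin is shifted, carried or lifted by more than 15 mm (distance of any of round_weight, square_weight, spool, tin from where it was at the start of the episode above 0.015 m).
It also fails if it takes over 48 s, if anything falls off the work surface, if the arm or the gripper's body presses on something with over 40 N, if the wrist force passes 120 N, or if a joint passes its speed limit or range.

## Working session

There is one attempt and no reset: what is moved stays moved. The work goes in short steps, Python scripts to look and compute and a shell command to move; the robot and the scene stay as the last step left them, time stands still between calls to the robot, and variables do not carry over. Pictures are saved under pics/ and viewed, at most 10 in all, crops included, and the job is handed in when it is done.

```bash
mkdir -p pics
python3 - <<'E'
from bench import monitor, optics
import cv2
for n in("scene","top"):
    cv2.imwrite(f"pics/{n}0.png",optics.capture(n)); print(n,optics.camera_info(n))
print(monitor.sense())
E
```

```text
scene {'vertical_fov': 54.83902402434277, 'cx': 323.31677204896874, 'cy': 241.03787992061794, 'xyz': array([1.11671121, 0.2690872 , 0.71039617]), 'attitude': array([0.71072184, 0.00303492, 1.93420605])}
top {'vertical_fov': 53.86576394749265, 'cx': 312.0899207897402, 'cy': 235.801192524106, 'xyz': array([0.44807783, 0.08742759, 0.79163994]), 'attitude': array([ 0.21566173,  0.00197231, -1.56650752])}
{'clock': 0.1, 'joint_positions': array([ 1.26459574e+00,  1.31087172e-01,  1.48917944e+00,  1.15245617e-05,
        1.52299685e+00, -8.54087809e-02]), 'joint_velocities': array([-4.49140116e-04, -1.43328783e-03, -3.11616510e-03, -6.89342466e-05,
       -1.47822630e-04,  1.19464744e-03]), 'effort': array([ 1.15936564e-03, -5.61333239e+01, -4.93104136e+01,  7.71756889e-02,
        2.88474967e-02, -8.41064434e-05]), 'ee_pos': array([0.13122398, 0.58494435, 0.21768646]), 'eef_rot': array([-3.13992891e+00, -1.53997463e-04,  2.92080016e+00]), 'wrist_force': array([ 0.14838518, -0.78370451, -0.09971967]), 'wrist_torque': array([-0.00072274,  0.01999898, -0.05819685]), 'finger_force': 0.0, 'opening': 0.09313540600734047}
```

View pics/top0.png

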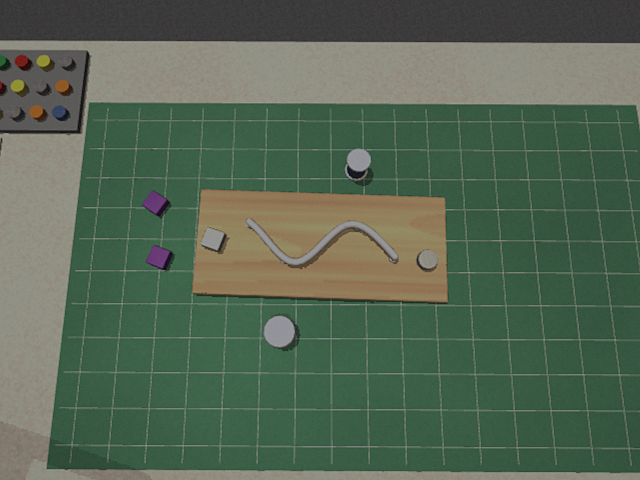

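View pics/scene0.png

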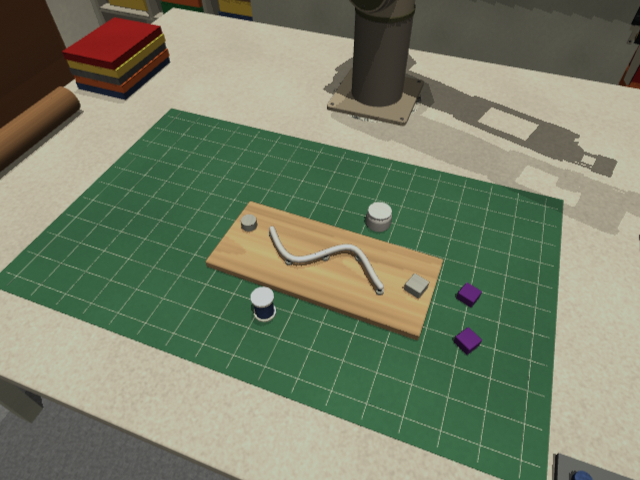

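The top view (image up = +x, left = +y) shows:
- Rail from about (250,221) to (394,258).
- Grey round weight at (428,260).
- Grey square weight at (213,240).
- Spool at (358,163) and tin at (279,332).

Candidates for the square weight are the grey block at (213,240) on the board and the purple ones at (155,203) and (159,257). I choose the grey one. The stroke therefore runs from right to left in the picture.

```bash
cat > h.py <<'E'
import numpy as np, cv2
from bench import monitor, optics
from scipy.spatial.transform import Rotation as R
from scipy.interpolate import CubicSpline
from scipy.optimize import least_squares
from scipy.spatial import cKDTree
PY=np.array([-120,-80,-40,0,40,80,120])/1e3; PX=np.array([-20,20,30,-5,-35,-10,30])/1e3
sp=CubicSpline(PY,PX)
def proj(n,P):
    c=optics.camera_info(n); f=240/np.tan(np.radians(c['vertical_fov']/2))
    q=R.from_euler('xyz',c['attitude']).inv().apply(np.atleast_2d(P)-c['xyz'])
    return np.c_[c['cx']+f*q[:,0]/-q[:,2], c['cy']+f*q[:,1]/q[:,2]]
def unproj(n,uv,z):
    c=optics.camera_info(n); f=240/np.tan(np.radians(c['vertical_fov']/2))
    d=R.from_euler('xyz',c['attitude']).apply([(uv[0]-c['cx'])/f,-(uv[1]-c['cy'])/f,-1])
    return c['xyz']+d*(z-c['xyz'][2])/d[2]
def b2w(p,L): # board->world
    c,s=np.cos(p[2]),np.sin(p[2]); L=np.atleast_2d(L)
    return np.c_[p[0]+c*L[:,0]-s*L[:,1],p[1]+s*L[:,0]+c*L[:,1],L[:,2]]
E
cat > fit.py <<'E'
from h import *
ys=np.linspace(-.12,.12,200); curve=np.c_[sp(ys),ys,0*ys+.035]
cor=np.array([[.09,.21,.018],[.09,-.21,.018],[-.09,-.21,.018],[-.09,.21,.018]])
def pix(n,box):
    im=cv2.imread(f'pics/{n}0.png'); hsv=cv2.cvtColor(im,cv2.COLOR_BGR2HSV)
    m=((hsv[...,1]<60)&(hsv[...,2]>95)).astype(np.uint8); k=np.zeros_like(m); x0,x1,y0,y1=box; k[y0:y1,x0:x1]=1
    _,l,s,_=cv2.connectedComponentsWithStats(m*k); i=1+s[1:,4].argmax(); print(n,s[i])
    yy,xx=np.nonzero(l==i); return np.c_[xx,yy].astype(float)
D={'top':pix('top',(235,405,205,275)),'scene':pix('scene',(262,390,218,300))}
cp=np.array([[202,190],[446,198],[447,301],[193,294.]])
def res(p,names):
    r=[(proj('top',b2w(p,cor))-cp).ravel()*2]
    for n in names:
        q=proj(n,b2w(p,curve)); d,_=cKDTree(D[n]).query(q); e,_=cKDTree(q).query(D[n])
        r+=[d*.5,e*.3]
    return np.concatenate(r)
for names in(['top'],['scene'],['top','scene']):
  for y0 in(0,np.pi):
    c=cor if y0==0 else -cor
    s=least_squares(lambda p:res(np.r_[p[:2],p[2]+y0],names) if y0==0 else res(np.r_[p[:2],p[2]+y0],names)[8:],[.5,.1,0.])
    p=np.r_[s.x[:2],s.x[2]+y0]; print(names,y0,p.round(4),s.cost, (res(p,names)[:8]/2).round(1) if y0==0 else '')
    if y0==0: best=p
np.save('p.npy',best)
im=cv2.imread('pics/top0.png')
for u in proj('top',b2w(best,curve)): cv2.circle(im,tuple(np.rint(u).astype(int)),0,(0,0,255),-1)
for u in proj('top',b2w(best,cor)): cv2.circle(im,tuple(np.rint(u).astype(int)),1,(255,0,0),-1)
im2=cv2.imread('pics/scene0.png')
for u in proj('scene',b2w(best,curve)): cv2.circle(im2,tuple(np.rint(u).astype(int)),0,(0,0,255),-1)
a=cv2.resize(im[180:310,180:460],None,fx=2.5,fy=2.5,interpolation=0); b=cv2.resize(im2[195:335,200:450],(700,275))
cv2.imwrite('pics/ov.png',np.vstack([a,b])[:600])
R_=unproj('top',(428,259),.038);S=unproj('top',(213.5,238),.038);print('round',R_,'square',S)
print('spool',unproj('top',(359,160),.052),'tin',unproj('top',(279,331),.04))
print('pts',b2w(best,np.c_[PX,PY,0*PX+.041]).round(4))
E
python3 fit.py
```

```text
top [ 246  218  153   47 1317]
scene [269 226 115  68 920]
['top'] 0 [ 0.6044  0.0747 -0.0288] 291.04821317628324 [-1.8 -1.8 -0.5 -2.2  1.5  0.9 -2.1 -0.6]
['top'] 3.141592653589793 [0.605  0.0657 3.1055] 460.54097749090727 
['scene'] 0 [ 0.6033  0.0735 -0.0297] 195.75614662351313 [-1.1 -1.3  0.3 -1.5  2.2  1.7 -1.4 -0.1]
['scene'] 3.141592653589793 [0.6041 0.065  3.0959] 361.97568008426583 
['top', 'scene'] 0 [ 0.6042  0.0745 -0.0296] 461.9611458349947 [-1.7 -1.8 -0.3 -2.   1.6  1.1 -2.  -0.6]
['top', 'scene'] 3.141592653589793 [0.6048 0.0655 3.1023] 827.5413614431685 
round [ 0.57553627 -0.09773912  0.038     ] square [0.60887446 0.25052624 0.038     ]
spool [0.73928637 0.01222094 0.052     ] tin [0.46048112 0.14059098 0.04      ]
pts [[ 0.5806 -0.0449  0.041 ]
 [ 0.6218 -0.0061  0.041 ]
 [ 0.633   0.0336  0.041 ]
 [ 0.5992  0.0746  0.041 ]
 [ 0.5704  0.1155  0.041 ]
 [ 0.5965  0.1547  0.041 ]
 [ 0.6377  0.1935  0.041 ]]
```

View pics/ov.png

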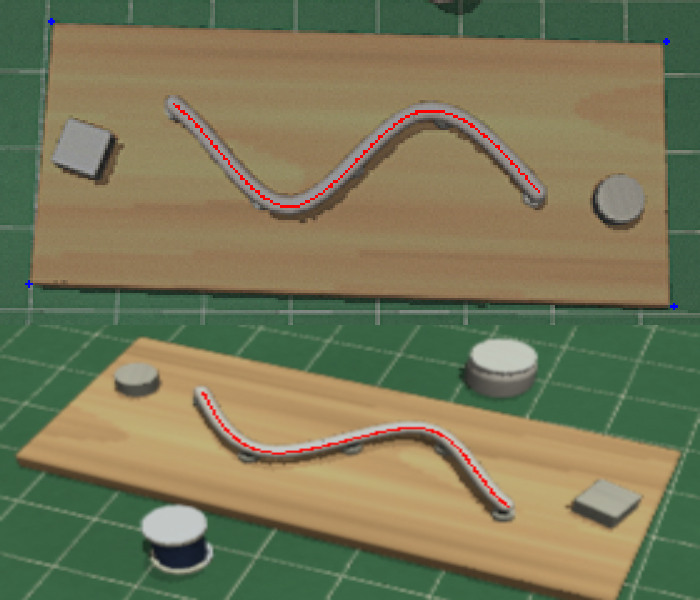

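The overlay fits the rail in both views, with the grey square weight at the board's left end and the round one at its right. The stroke goes from p0 (0.581,-0.045) to p6 (0.638,0.194), in the board's orientation where yaw ≈ -0.03. Now I shut the fingers and travel over at height.

```bash
python3 -m crank '[[-0.72,-0.645,0,0,0,-0.1406],[-0.72,-0.645,0,0,0,-0.1406],[-0.72,-0.645,0,0,0,-0.1406],[-0.72,-0.645,0,0,0,-0.1406],[-0.72,-0.645,0,0,0,-0.1406],[-0.72,-0.645,0,0,0,-0.1406],[-0.72,-0.645,0,0,0,-0.1406],[-0.72,-0.645,0,0,0,-0.1406],[-0.72,-0.645,0,0,0,-0.1406],[-0.72,-0.645,0,0,0,-0.1406],[-0.72,-0.645,0,0,0,-0.1406]]' 0
```

```text
clock: 1.2
ee_pos: [0.3553, 0.2713, 0.2184]
eef_rot: [3.141, -0.001, -3.141]
wrist_force: [-0.6, 0.2, 0.1]
opening: 0.0099
finger_force: 0.0
```

```bash
python3 -m crank '[[-0.563,-0.79,0.246,0,0,0],[-0.563,-0.79,0.246,0,0,0],[-0.563,-0.79,0.246,0,0,0],[-0.563,-0.79,0.246,0,0,0],[-0.563,-0.79,0.246,0,0,0],[-0.563,-0.79,0.246,0,0,0],[-0.563,-0.79,0.246,0,0,0],[-0.563,-0.79,0.246,0,0,0],[-0.563,-0.79,0.246,0,0,0],[-0.563,-0.79,0.246,0,0,0],[-0.563,-0.79,0.246,0,0,0]]'
python3 - <<'E'
from bench import monitor,optics
import cv2
cv2.imwrite('pics/s1.png',cv2.resize(optics.capture('scene')[120:340,190:460],None,fx=2.2,fy=2.2))
s=monitor.sense();print(s['ee_pos'],s['eef_rot'],s['wrist_force'])
E
```

```text
clock: 2.3
ee_pos: [0.581, -0.0434, 0.1204]
eef_rot: [3.141, -0.0, -3.14]
wrist_force: [-0.2, -0.1, -0.3]
opening: 0.0004
finger_force: 0.0
[ 0.58107165 -0.04334576  0.12086776] [ 3.14132961e+00  6.87397331e-04 -3.13916018e+00] [-0.02017707  0.84072666  0.39434642]
```

View pics/s1.png

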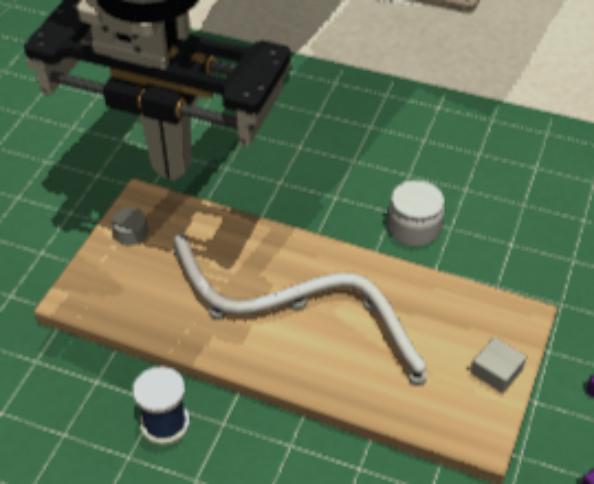

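The shut fingers hang above the rail end by the round weight (about (178,240) in the crop). Descending to just above the rail.

```bash
python3 -m crank '[[0,0,0.08,0,0,0],[0,0,0.13,0,0,0],[0,0,0.165,0,0,0],[0,0,0.18,0,0,0],[0,0,0.187,0,0,0],[0,0,0.187,0,0,0],[0,0,0.187,0,0,0],[0,0,0.187,0,0,0]]'
python3 - <<'E'
from bench import monitor,optics
import cv2,numpy as np
cv2.imwrite('pics/s2.png',cv2.resize(optics.capture('scene')[180:300,220:380],None,fx=4,fy=4))
f=[]
for i in range(8): optics.capture('top'); s=monitor.sense(); f.append(np.r_[s['ee_pos']*1e3,s['wrist_force']])
print(np.mean(f,0).round(2),np.std(f,0).round(2))
E
```

```text
clock: 3.15
ee_pos: [0.5819, -0.0455, 0.0465]
eef_rot: [-3.141, 0.002, 3.142]
wrist_force: [-0.2, 0.5, 0.4]
opening: 0.0005
finger_force: 0.0
[ 5.8128e+02 -4.5450e+01  4.5690e+01 -0.0000e+00 -2.0000e-01 -3.2000e-01] [0.18 0.05 0.24 0.55 0.42 0.77]
```

View pics/s2.png

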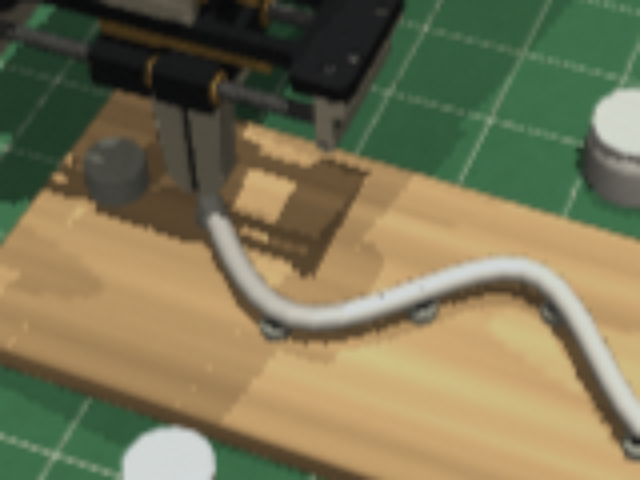

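The fingers are right over the end, clear of the round weight (about (115,172) in the crop). Now I press about 4.7 mm and check the force.

```bash
python3 -m crank '[[0,0,0.006,0,0,0],[0,0,0.012,0,0,0],[0,0,0.018,0,0,0],[0,0,0.0235,0,0,0],[0,0,0.0235,0,0,0],[0,0,0.0235,0,0,0]]'
python3 - <<'E'
from bench import monitor,optics
import cv2,numpy as np
im=optics.capture('scene'); cv2.imwrite('pics/s3full.png',im)
f=[]
for i in range(20): optics.capture('top'); s=monitor.sense(); f.append(np.r_[s['ee_pos']*1e3,s['wrist_force']])
print(np.mean(f,0).round(2),np.std(f,0).round(2)/4.4)
# rail image shift between rest and now (x,y px) and px per mm of sink near p4..p6
from h import *
a=cv2.cvtColor(cv2.imread('pics/scene0.png'),6).astype(np.float32); b=cv2.cvtColor(im,6).astype(np.float32)
p=np.load('p.npy'); q=proj('scene',b2w(p,[[-.035,.04,.041],[-.035,.04,.031]])); print('px for 10mm',(q[1]-q[0]))
x,y=np.rint(proj('scene',b2w(p,[[-.03,.03,.035]]))[0]).astype(int)
print(x,y)
for dx in(-12,-6,0,6): print(a[y-12:y+14,x+dx].astype(int),b[y-12:y+14,x+dx].astype(int),sep='\n')
E
```

```text
clock: 4.2
ee_pos: [0.5812, -0.0454, 0.0362]
eef_rot: [-3.142, 0.0, 3.142]
wrist_force: [-0.5, -0.0, 2.2]
opening: 0.001
finger_force: 1.2
[ 5.8119e+02 -4.5380e+01  3.6130e+01  3.6000e-01 -1.7000e-01  2.6700e+00] [0.00454545 0.00454545 0.01136364 0.11590909 0.08181818 0.1       ]
px for 10mm [-0.22270697  3.37866873]
345 248
[147 155 161 165 165 163 157 153 150 145 164 191 198 196 181 143  95  63
  59  68 109 138 141 153 161 157]
[160 168 175 177 178 176 170 165 163 161 158 152 178 211 213 208 185 138
  85  61 111 153 165 176 174 171]
[151 153 158 159 162 165 164 160 159 178 197 198 187 153 104  65  58  58
  98 129 140 153 160 161 163 162]
[164 167 170 173 175 178 178 174 170 165 182 207 214 211 193 151  96  61
  73 113 153 168 173 175 176 175]
[152 151 150 154 158 160 162 163 179 198 199 186 150 100  71  66  54  92
 124 127 141 157 162 167 171 173]
[165 163 164 167 170 174 177 178 177 187 204 213 212 194 148  91  57  95
 132 140 153 170 176 182 185 187]
[156 155 151 150 151 155 159 150 166 193 198 193 171 131  86  61  56  53
  53  85 120 138 157 165 166 168]
[169 167 165 163 164 168 173 173 177 172 186 212 212 203 174 130  83  58
  58  94 142 163 173 178 180 181]
```

The force (2.7 N), the height (36.1 mm) and the picture (rail about 2 px lower) all agree on roughly 5 mm down. Now to work out the stroke waypoints.

Run:
```python
from h import *
p=np.load('p.npy'); y=np.linspace(-.12,.119,4000); W=b2w(p,np.c_[sp(y),y,0*y])[:,:2]
s=np.r_[0,np.cumsum(np.hypot(*np.diff(W,axis=0).T))]; print(s[-1])
N=44; S=np.linspace(0,s[-1],N+1); P=np.c_[np.interp(S,s,W[:,0]),np.interp(S,s,W[:,1])]
P[0]=[.5812,-.0454]
for k in range(0,N,11):
    d=(P[k+1:k+12]-P[k])/.4; print('['+','.join(f'[{-a:.3f},{b:.3f},0,0,0,0]' for a,b in d)+']',P[k+11].round(4))
```

```text
0.30861900529143377
[[-0.012,0.013,0,0,0,0],[-0.025,0.024,0,0,0,0],[-0.039,0.035,0,0,0,0],[-0.052,0.047,0,0,0,0],[-0.065,0.059,0,0,0,0],[-0.077,0.071,0,0,0,0],[-0.089,0.084,0,0,0,0],[-0.101,0.097,0,0,0,0],[-0.111,0.111,0,0,0,0],[-0.120,0.126,0,0,0,0],[-0.128,0.142,0,0,0,0]] [0.6323 0.0114]
[[-0.005,0.017,0,0,0,0],[-0.006,0.034,0,0,0,0],[-0.003,0.052,0,0,0,0],[0.004,0.068,0,0,0,0],[0.013,0.083,0,0,0,0],[0.023,0.097,0,0,0,0],[0.035,0.110,0,0,0,0],[0.047,0.123,0,0,0,0],[0.059,0.135,0,0,0,0],[0.072,0.147,0,0,0,0],[0.084,0.160,0,0,0,0]] [0.5985 0.0752]
[[0.013,0.012,0,0,0,0],[0.025,0.025,0,0,0,0],[0.037,0.038,0,0,0,0],[0.048,0.051,0,0,0,0],[0.058,0.065,0,0,0,0],[0.066,0.081,0,0,0,0],[0.070,0.098,0,0,0,0],[0.069,0.115,0,0,0,0],[0.063,0.132,0,0,0,0],[0.054,0.147,0,0,0,0],[0.044,0.161,0,0,0,0]] [0.5811 0.1396]
[[-0.012,0.013,0,0,0,0],[-0.024,0.025,0,0,0,0],[-0.037,0.037,0,0,0,0],[-0.051,0.048,0,0,0,0],[-0.064,0.060,0,0,0,0],[-0.078,0.071,0,0,0,0],[-0.091,0.082,0,0,0,0],[-0.104,0.094,0,0,0,0],[-0.117,0.106,0,0,0,0],[-0.129,0.119,0,0,0,0],[-0.140,0.132,0,0,0,0]] [0.637  0.1926]
```

```bash
python3 -m crank '[[-0.012,0.013,0,0,0,0],[-0.025,0.024,0,0,0,0],[-0.039,0.035,0,0,0,0],[-0.052,0.047,0,0,0,0],[-0.065,0.059,0,0,0,0],[-0.077,0.071,0,0,0,0],[-0.089,0.084,0,0,0,0],[-0.101,0.097,0,0,0,0],[-0.111,0.111,0,0,0,0],[-0.120,0.126,0,0,0,0],[-0.128,0.142,0,0,0,0]]'
cat > chk.py <<'E'
from bench import monitor,optics
import numpy as np
f=[]
for i in range(8): optics.capture('top'); s=monitor.sense(); f.append(np.r_[s['ee_pos']*1e3,s['wrist_force']])
print(np.mean(f[2:],0).round(2),s['clock'])
E
python3 chk.py
```

```text
clock: 6.35
ee_pos: [0.6327, 0.0119, 0.0361]
eef_rot: [-3.142, 0.0, -3.142]
wrist_force: [-0.8, -2.2, 2.7]
opening: 0.0002
finger_force: 1.3
[632.58  11.94  36.21   0.8    1.65   2.64] 6.75
```

Tracking is good and the press is steady.

```bash
python3 -m crank '[[-0.005,0.017,0,0,0,0],[-0.006,0.034,0,0,0,0],[-0.003,0.052,0,0,0,0],[0.004,0.068,0,0,0,0],[0.013,0.083,0,0,0,0],[0.023,0.097,0,0,0,0],[0.035,0.110,0,0,0,0],[0.047,0.123,0,0,0,0],[0.059,0.135,0,0,0,0],[0.072,0.147,0,0,0,0],[0.084,0.160,0,0,0,0]]'; python3 chk.py
```

```text
clock: 7.85
ee_pos: [0.5982, 0.0758, 0.0361]
eef_rot: [-3.142, 0.0, 3.142]
wrist_force: [2.4, -1.6, 2.1]
opening: 0.0008
finger_force: 1.3
[598.14  75.86  35.75  -1.46   1.68   2.5 ] 8.25
```

```bash
python3 -m crank '[[0.013,0.012,0,0,0,0],[0.025,0.025,0,0,0,0],[0.037,0.038,0,0,0,0],[0.048,0.051,0,0,0,0],[0.058,0.065,0,0,0,0],[0.066,0.081,0,0,0,0],[0.070,0.098,0,0,0,0],[0.069,0.115,0,0,0,0],[0.063,0.132,0,0,0,0],[0.054,0.147,0,0,0,0],[0.044,0.161,0,0,0,0]]'; python3 chk.py
```

```text
clock: 9.35
ee_pos: [0.5812, 0.1405, 0.0358]
eef_rot: [3.142, -0.001, -3.141]
wrist_force: [-2.4, -2.0, 1.9]
opening: 0.0004
finger_force: 1.3
[581.5  140.27  36.18   1.02   1.72   2.23] 9.75
```

```bash
python3 -m crank '[[-0.012,0.013,0,0,0,0],[-0.024,0.025,0,0,0,0],[-0.037,0.037,0,0,0,0],[-0.051,0.048,0,0,0,0],[-0.064,0.060,0,0,0,0],[-0.078,0.071,0,0,0,0],[-0.091,0.082,0,0,0,0],[-0.104,0.094,0,0,0,0],[-0.117,0.106,0,0,0,0],[-0.129,0.119,0,0,0,0],[-0.140,0.132,0,0,0,0],[-0.140,0.132,0,0,0,0]]'; python3 chk.py
python3 - <<'E'
from bench import optics
import cv2
cv2.imwrite('pics/s4.png',cv2.resize(optics.capture('scene')[180:340,200:450],None,fx=3,fy=3))
E
```

```text
clock: 10.95
ee_pos: [0.638, 0.1936, 0.0363]
eef_rot: [3.141, 0.001, -3.141]
wrist_force: [1.0, 1.5, 2.6]
opening: 0.0001
finger_force: 1.2
[637.37 192.89  36.35   1.2    1.78   2.39] 11.35
```

View pics/s4.png

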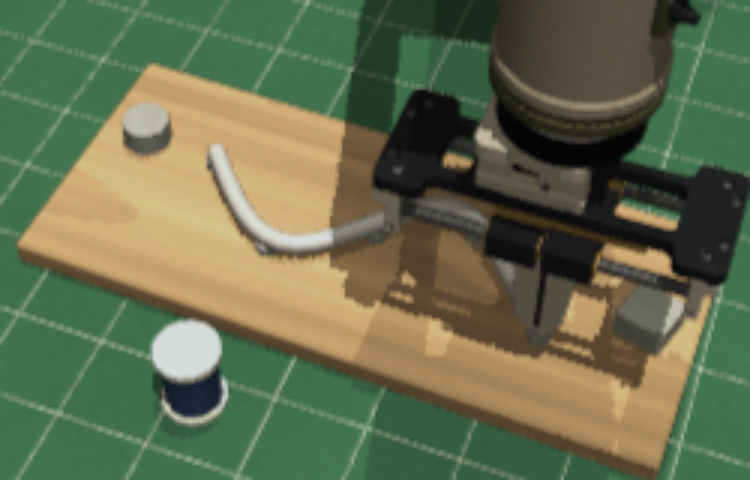

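The fingers press the rail's end by the square weight (about (540,335) in the crop), and nothing has shifted. Lifting straight up.

```bash
python3 -m crank '[[0,0,-0.02,0,0,0],[0,0,-0.05,0,0,0],[0,0,-0.1,0,0,0],[0,0,-0.18,0,0,0],[0,0,-0.27,0,0,0],[0,0,-0.35,0,0,0],[0,0,-0.38,0,0,0],[0,0,-0.38,0,0,0],[0,0,-0.38,0,0,0],[0,0,-0.38,0,0,0],[0,0,-0.38,0,0,0]]'
python3 - <<'E'
from bench import optics
import cv2
cv2.imwrite('pics/s5.png',cv2.resize(optics.capture('scene')[180:340,200:450],None,fx=3,fy=3))
E
```

```text
clock: 12.5
ee_pos: [0.6359, 0.1924, 0.1855]
eef_rot: [-3.141, -0.004, -3.142]
wrist_force: [0.1, -0.0, -0.4]
opening: 0.0004
finger_force: 0.0
```

View pics/s5.png

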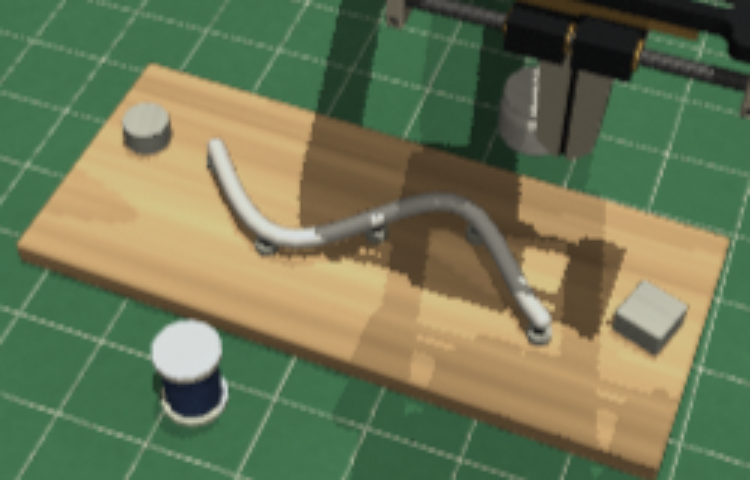

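The rail is back up with its end at about (538,325) in the crop. Weights, spool, tin and board stand as they did, and the fingers are clear.

```bash
python3 -c "
from bench import sign_off
print(sign_off())"
```

```text
the job is handed in; nothing more can be done
None
```

I ran the fingertips along the whole rail in one unbroken stroke, from the round weight to the square one, at about 5 mm down. After lift-off the last picture showed the rail sprung back and nothing visibly shifted; the job is handed in, but sign-off returned no verdict.

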